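Fit the spindle and set the grind of the table mill

TASK

Get the spice mill ready: take the steel spindle out of its wooden block and put it, thin end down, all the way down through the hole in the mill's knurled collar. Then screw the collar down (clockwise from above) until it stops, back it off a quarter turn, and finish still gripping the collar there with the fingers. Do not disturb the two jars standing nearby.

Things in the scene. Friction and masses are not known exactly. Their poses are not given: they have to be found in the camera images.
- mill: Small hand mill screwed to the table: wooden base 150x110x14 mm, round aluminium body (radius 34 to 40 mm, top at 55 mm) with a short outlet on its -x side, and on top of it a hollow steel threaded neck of 25 mm diameter that carries the knurled collar. Does not move. Origin: centre of the underside, on the upright axis of neck and collar; z up.
- mill_bore (a point): Floor of the neck's bore, on its axis, 55 mm above the table. The bore is 15 mm wide, with its floor where the foot of the fitted spindle stands.
- collar (a joint): Turn of the collar, rad: 0 = screwed down against its stop; grows as it is unscrewed (counter-clockwise from above), at most 3.0. Starts 0.7 to 2.2 unscrewed, stays where it is left, turns stiffly (about 0.1 N m). The thread lifts it 5 mm a turn (0.8 mm per rad). A grip of some 30 N turns it without slipping.
- collar_top (a point): Centre of the collar's top face, 94 mm above the table when screwed down. Collar: knurled round steel nut, 43 mm in diameter (44.5 over the knurl), 24 mm high, with a through hole of 15 mm on its axis; a short dark bar on its top shows its turn. Below it a flange of radius 16.5 mm; the mill's body (radius 30 mm at the top) ends 15 mm under the screwed-down collar.
- block: Wooden block 80x80x40 mm fixed to the table, with one hole of 15 mm in the middle of its top, floor of the hole 12 mm above the table. Origin: centre of the underside; z up.
- spindle: Loose steel spindle, 66 mm long: tapered foot, shaft 10 mm thick and 44 mm long, then a round head 16 mm thick and 22 mm high. Origin: centre of the foot's end; z runs up to the head. Stands in the block's hole, foot 12 mm above the table, head's underside 16 mm above the block. Fitted: foot 55 mm, top of head 121 mm above the table, head's underside 2.5 mm or more above the collar.
- spindle_head (a point): Centre of the top face of the spindle's head, 66 mm above its foot.
- spice_jar: Small spice jar with dark cap, 44 mm in diameter, 105 mm high, standing behind the work; origin: centre of its underside. To be left alone.
- jar: Wide clear jar with screw lid, 69 mm in diameter, 84 mm high, standing behind the work; origin: centre of its underside. To be left alone.
Things that resemble listed ones, but are neither listed nor needed, are in the scene too. There is more than one size of the spindle; the one meant has the size given above.

How it is judged:
On the way, in this order (a step that is already met when the one before it is completed fails the run):
1. the spindle stands fully down in the mill, through the collar, let go (horizontal distance between spindle and mill_bore below 0.006 m and z of spindle in the frame of mill_bore below 0.004 m and angle between spindle's own z axis and vertical below 0.2 rad and contact force between the fingers and spindle below 0.2 N), for 0.2 s.
2. the collar is screwed down to its stop (value of joint collar below 0.07 rad), for 0.1 s.
At the end, for the whole second after the job is handed in: With the spindle fully down in the mill (foot within 4 mm of the bore's floor), the collar, after having been at its stop (within 0.07 rad), is backed off by a quarter turn (1.57 rad, give or take 0.35), at rest and gripped by the fingers with more than 2 N (value of joint collar between 1.22 and 1.92 rad and contact force between the fingers and collar above 2 N and velocity of joint collar between -0.1 and 0.1 rad/s and horizontal distance between spindle and mill_bore below 0.006 m and z of spindle in the frame of mill_bore below 0.004 m and angle between spindle's own z axis and vertical below 0.2 rad); the arm keeps its last pose, push and grip.
It fails at once if the spice jar is pushed more than 30 mm or tipped (distance of spice_jar from where it was at the start of the episode above 0.03 m or angle between spice_jar's own z axis and vertical above 0.4 rad).
It fails at once if the wide jar is pushed more than 30 mm or tipped (distance of jar from where it was at the start of the episode above 0.03 m or angle between jar's own z axis and vertical above 0.4 rad).
It also fails if it takes over 72 s, if anything falls off the work surface, if the arm or the gripper's body presses on something with over 40 N, if the wrist force passes 120 N, or if a joint passes its speed limit or range.

ROBOT

A 7-joint arm with a two-finger parallel gripper is mounted at the origin on a cart in front of the work surface, level with it; the furniture and walls round the work are solid. World frame = base frame: x ahead of the robot, y to its left, z up, the work surface at z = 0. Lengths are in m, angles in rad, forces in N, time in s.
With the tool pointing down it reaches from about 0.425 to 0.875 m from the base axis. Payload 8.4 kg.
Tool frame: the origin (TCP) lies at the very end of the fingers, on their centre line; the grasp point (between the pads) lies 19 mm behind it (grip_depth is the distance from the TCP to the grasp point, in m); z points along the fingers, y is the line along which they close (so a half turn about z gives the same grasp; the last joint's range is limited). The gripper opens to 87 mm and grips with 3 to 60 N. Pads are 19 mm wide; open, the fingers measure 117 mm over their backs; the gripper's body (75 mm by 190 mm) begins 51 mm behind the grasp point.
Start: joints at [1.089, 0.333, 0.04, 1.465, -0.013, 1.343, -0.059], TCP at [0.243, -0.603, 0.223] pointing down, gripper open.
Joint ranges: [-2.58, 2.58], [-0.38, 2.09], [-1.3, 1.39], [0.25, 2.4], [-1.5, 4.64], [0.08, 2.09], [-2.65, 2.65]. Speed limits (rad/s): [2.22, 2.22, 2.79, 2.79, 3.14, 3.14, 3.14].

INTERFACE

Orientations are given as a unit quaternion [w, x, y, z].
In Python, from rig import * gives the robot as it stands.
- The arm moves only by the tool send_rows, never from a script. Its argument "increments" is a list of rows, each a list of 7 numbers: the turn, a rotation vector about the tool's x, y, z in degrees, then the shift along the tool's x, y, z in m, then the closure, from 0 (fully open) to 1 (shut). A call has 1 to 10 rows; each row is the pose to reach, as a shift and turn from the pose commanded when the call began, along the tool's axes at that moment; what a row does not reach only later rows make up. A row lasts 1/12 s, in which the tool goes at most 41.7 mm and 7.16 degrees, less where a joint would pass 70% of its speed; a pose out of reach is approached as far as the arm can. A call with a gripper value outside its range is refused whole. The fingers move at their own pace and stop on an object; "newtons" is the grip in N (left out, the last holds). Time passes only in rows, so rows that repeat a pose let the fingers close. It gives the time, the measured TCP pose, the force, the opening and the grip force at its end, in the units of the state.
- observe(): the state, without advancing time (a new reading comes with each control period).
- get_image(name): name is "side" or "top" or "wrist"; returns a dict with "image" (384x512x3 uint8, red, green, blue), "intrinsics" (3x3 intrinsics, pixels), "extrinsics" (4x4, takes a point from camera to world coordinates); the wrist camera has in their place "mount" (4x4, takes a point from camera to tool coordinates, whose origin is the TCP and whose axes are the flange's). Camera axes: x right, y down, z forward; pixel columns grow to the right and rows downward; lengths in m; the calibration is good to about 2 mm. The wrist camera is an equidistant fisheye: a pixel r from the principal point sees the ray r / f radians off the axis. A picture is of the moment at which its call begins: read the wrist's pose just before it. There is no depth.
- finish_job(): hands the job in; it is judged then, once.
The state is a dict: "t": time; "joints": joint angles; "dq": joint speeds; "joint_efforts": joint torques, N m; "tcp_pos": TCP position; "eef_rot": TCP orientation; "force": force on the tool from outside, world axes, zero at the start; "ft_torque": the same for the moment, N m; "width": opening from 0.0 (shut) to 1.0 (fully open); "grip_force": force on a finger pad.
Only numpy, scipy, OpenCV 4.12 (cv2) and the standard library are available. Lean on these libraries where they do the work, as an engineer would, in place of code of your own. Each camera call takes 0.05 s, during which the arm holds its last target. There are 200 camera calls.

## Working session

There is one attempt and no reset: what is moved stays moved. The work goes in short steps, Python scripts to look and compute and a tool call to move; the robot and the scene stay as the last step left them, time stands still between calls to the robot, and variables do not carry over. Pictures are saved under pics/ and viewed, at most 10 in all, crops included, and the job is handed in when it is done.

Besides the shell and the picture viewer there is one more tool, called after "Emit:" as name([rows], argument=value, ...), one row to a line, values as JSON. send_rows: Moves the arm, as the interface text tells. Its arguments: {"type":"object","properties":{"increments":{"type":"array"},"newtons":{"type":"number"}},"required":["increments"]}

```bash
mkdir -p pics; ls
cat > h.py <<'E'
from rig import *
import numpy as np, cv2
from scipy.spatial.transform import Rotation as R
def ray(name,uv,d):
    """plane ray from fixed camera: returns origin, dir"""
    K=np.array(d["intrinsics"]);E=np.array(d["extrinsics"])
    v=np.linalg.inv(K)@[uv[0],uv[1],1]
    return E[:3,3],E[:3,:3]@v
def hit(o,v,z): return o+v*(z-o[2])/v[2]
def wray(uv,d,s):
    K=np.array(d["intrinsics"]);M=np.array(d["mount"])
    p=(np.array(uv)-K[:2,2])/K[0,0];th=np.hypot(*p)
    v=np.array([*(p/max(th,1e-9)*np.sin(th)),np.cos(th)])
    q=s["eef_rot"];Rt=R.from_quat([q[1],q[2],q[3],q[0]]).as_matrix()
    return np.array(s["tcp_pos"])+Rt@M[:3,3],Rt@M[:3,:3]@v
def save(n,im,crop=None,k=1):
    im=im[...,::-1]
    if crop: x0,y0,x1,y1=crop;im=im[y0:y1,x0:x1]
    cv2.imwrite(f"pics/{n}.png",cv2.resize(im,None,fx=k,fy=k,interpolation=cv2.INTER_CUBIC))
E
python3 - <<'E'
from h import *
a=get_image("side")["image"];d=get_image("top");b=d["image"]
save("top",b,None,1.5)
save("side",a,None,1.5)
s=observe();print(s)
print(np.round(d["extrinsics"],3),d["intrinsics"])
w=get_image("wrist");print(np.round(w["mount"],3),w["intrinsics"])
E
```

```text
pics
{'t': 0.1, 'joints': array([ 1.08877178,  0.33382962,  0.03987806,  1.46618972, -0.01336383,
        1.34329153, -0.058471  ]), 'dq': array([ 5.37714663e-04, -1.80438867e-03, -1.50201894e-03, -3.80243234e-03,
        2.72697244e-04,  3.01906507e-04, -3.23352605e-05]), 'joint_efforts': array([ 4.60170937e-03, -6.57806039e+01,  1.34059343e+00, -4.04699278e+01,
       -5.97238052e-02,  4.09693108e-02,  3.45683759e-05]), 'tcp_pos': array([ 0.24260463, -0.60257027,  0.22175179]), 'eef_rot': array([-6.97553867e-04,  9.81734660e-01,  1.90253857e-01, -2.03027300e-04]), 'force': array([ 0.31272694,  0.00947324, -0.34258094]), 'ft_torque': array([ 0.0038791 , -0.04937104, -0.02010607]), 'grip_force': 0.0, 'width': 1.005396974088978}
[[ 0.028 -0.996  0.083  0.498]
 [-1.    -0.029 -0.005 -0.027]
 [ 0.007 -0.083 -0.997  0.954]
 [ 0.     0.     0.     1.   ]] [[346.49657579   0.         254.6174107 ]
 [  0.         346.49657579 197.30940507]
 [  0.           0.           1.        ]]
[[ 0.001 -0.967 -0.254  0.069]
 [ 1.     0.001 -0.001 -0.   ]
 [ 0.001 -0.254  0.967 -0.161]
 [ 0.     0.     0.     1.   ]] [[297.31863964   0.         253.27628587]
 [  0.         297.31863964 189.48691057]
 [  0.           0.           1.        ]]
```

View pics/top.png

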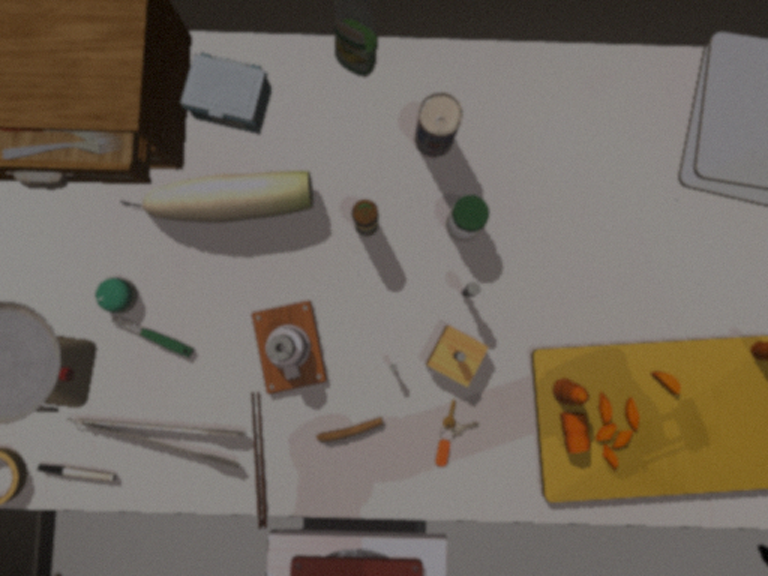

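View pics/side.png

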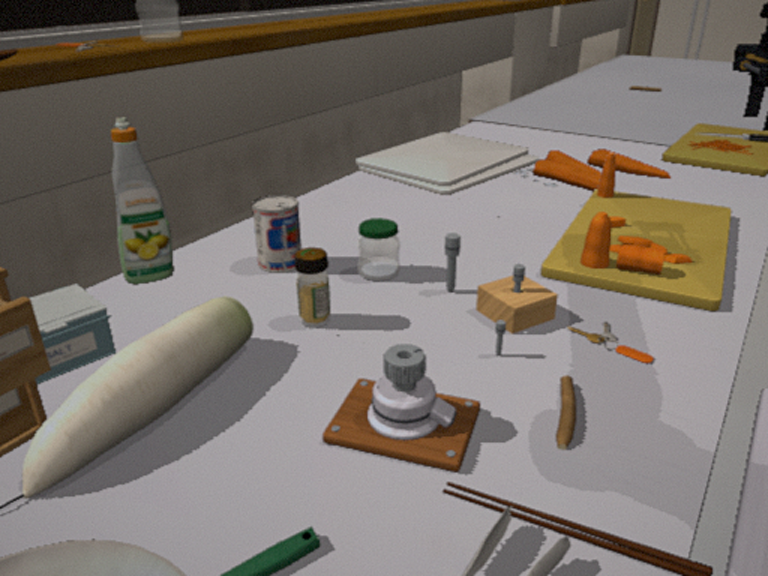

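The top view shows the block at about (305,237) in raw pixels, with the short spindle's head at (307,236). The collar is at about (192,229), the spice jar at (243,140) and the wide jar at (313,142). A thinner and a taller decoy spindle stand free on the table.

Run:
```python
from h import *
d=get_image("top")
im=d["image"]
a=cv2.resize(im[190:280,150:240],None,fx=6,fy=6,interpolation=cv2.INTER_CUBIC);b=cv2.resize(im[180:270,265:345],None,fx=6,fy=6,interpolation=cv2.INTER_CUBIC)
b=b[:540];cv2.imwrite("pics/c.png",np.hstack([a[:540,:320+0],b])[...,::-1] if 0 else np.hstack([a[:,30:330],b])[...,::-1])
for n,uv,z in [("head",(307,236),.078),("blk",(305,237),.04),("collar",(191.5,229),.095),("jar",(313,142),.084),("sp",(243,140),.105)]:
    print(n,np.round(hit(*ray("top",uv,d),z),4))
s=observe();q=s["eef_rot"];print(np.round(R.from_quat([q[1],q[2],q[3],q[0]]).as_matrix(),3))
```

```text
head [ 0.4771 -0.166   0.078 ]
blk [ 0.4734 -0.1668  0.04  ]
collar [0.4866 0.1219 0.095 ]
jar [ 0.7165 -0.1766  0.084 ]
sp [0.711  0.0016 0.105 ]
[[ 0.928  0.374 -0.   ]
 [ 0.374 -0.928  0.001]
 [-0.    -0.001 -1.   ]]
```

View pics/c.png

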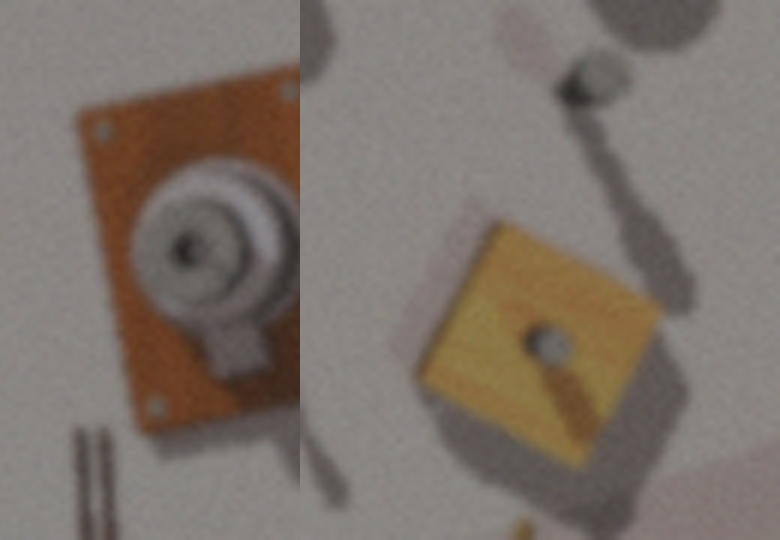

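The head centre is at about (307.2,237.7) raw, on the block's centre. The collar hole is at (186.5,231.7). That gives head ≈ (0.4725,-0.1665) and collar ≈ (0.480,0.134). I'll go above the head.

Emit:
send_rows([
  [0, 0, 0, 0.3765, -0.3186, 0.04, 0.3],
  [0, 0, 0, 0.3765, -0.3186, 0.04, 0.3],
  [0, 0, 0, 0.3765, -0.3186, 0.04, 0.3],
  [0, 0, 0, 0.3765, -0.3186, 0.04, 0.3],
  [0, 0, 0, 0.3765, -0.3186, 0.04, 0.3],
  [0, 0, 0, 0.3765, -0.3186, 0.04, 0.3],
  [0, 0, 0, 0.3765, -0.3186, 0.04, 0.3],
  [0, 0, 0, 0.3765, -0.3186, 0.04, 0.3],
  [0, 0, 0, 0.3765, -0.3186, 0.04, 0.3],
  [0, 0, 0, 0.3765, -0.3186, 0.04, 0.3],
])

```text
t: 1.03
tcp_pos: [0.4371, -0.2338, 0.1889]
eef_rot: [0.0, 0.982, 0.19, 0.0]
force: [0.6, -0.3, 1.2]
width: 0.704
grip_force: 0.0
```

Emit:
send_rows([
  [0, 0, 0, 0.058, -0.049, 0.039, 0.3],
  [0, 0, 0, 0.058, -0.049, 0.039, 0.3],
  [0, 0, 0, 0.058, -0.049, 0.039, 0.3],
  [0, 0, 0, 0.058, -0.049, 0.039, 0.3],
  [0, 0, 0, 0.058, -0.049, 0.039, 0.3],
])

```text
t: 1.45
tcp_pos: [0.4719, -0.169, 0.1498]
eef_rot: [0.0, 0.982, 0.19, -0.0]
force: [-0.5, -1.1, 0.3]
width: 0.703
grip_force: 0.0
```

Run:
```python
from h import *
s=observe();print(s["tcp_pos"],s["eef_rot"],s["joints"],s["width"])
d=get_image("wrist");save("w1",d["image"],None,1.5)
```

```text
[ 0.47188006 -0.1689529   0.14982029] [ 1.01779893e-05  9.81708364e-01  1.90390597e-01 -3.28397142e-04] [ 0.57315086  0.10617458 -0.33667581  1.89924025  0.03880764  1.14297099
 -0.96557275] 0.7027410955009892
```

View pics/w1.png

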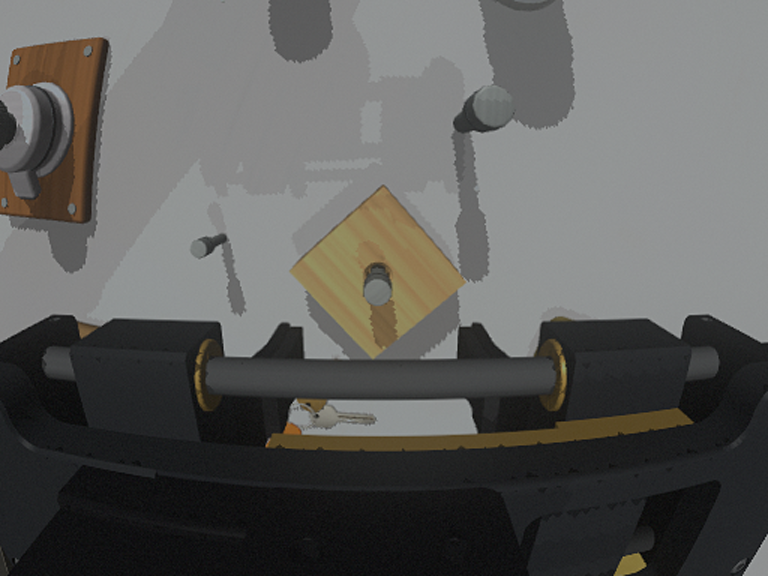

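The wrist view shows the head's top at (377,291) in the scaled picture. The block's corners are (383,185), (465,281), (375,357) and (290,270).

Run:
```python
from h import *
s=observe();d=get_image("wrist");f=lambda u,z:hit(*wray(np.array(u)/1.5,d,s),z)
h=f((377,291),.078);print(h)
c=[f(u,.04) for u in [(383,185),(465,281),(375,357),(290,270)]];print(np.mean(c,0),[np.linalg.norm(c[i]-c[i-1]) for i in range(4)])
q=s["eef_rot"];M=R.from_quat([q[1],q[2],q[3],q[0]]).as_matrix()
print(M.T@(h-s["tcp_pos"]))
```

```text
[ 0.47511416 -0.16649613  0.078     ]
[ 0.47502499 -0.16708753  0.04      ] [np.float64(0.07883288023858112), np.float64(0.07934821449379371), np.float64(0.07737820887230798), np.float64(0.07982979593851668)]
[ 0.00425044 -0.00189783  0.07218731]
```

Emit:
send_rows([
  [0, 0, 0, 0.004, -0.002, 0.04, 0.45],
  [0, 0, 0, 0.004, -0.002, 0.075, 0.45],
  [0, 0, 0, 0.004, -0.002, 0.094, 0.45],
  [0, 0, 0, 0.004, -0.002, 0.094, 0.45],
  [0, 0, 0, 0.004, -0.002, 0.094, 1],
  [0, 0, 0, 0.004, -0.002, 0.094, 1],
  [0, 0, 0, 0.004, -0.002, 0.094, 1],
  [0, 0, 0, 0.004, -0.002, 0.094, 1],
  [0, 0, 0, 0.004, -0.002, 0.094, 1],
  [0, 0, 0, 0.004, -0.002, 0.094, 1],
], newtons=30)

```text
t: 2.38
tcp_pos: [0.4755, -0.1654, 0.0566]
eef_rot: [0.0, 0.982, 0.19, 0.001]
force: [-0.4, 0.5, 0.1]
width: 0.18
grip_force: 2.6
```

Emit:
send_rows([
  [0, 0, 0, 0, 0, 0, 1],
  [0, 0, 0, 0, 0, 0, 1],
  [0, 0, 0, 0, 0, -0.02, 1],
  [0, 0, 0, 0, 0, -0.05, 1],
  [0, 0, 0, 0, 0, -0.085, 1],
  [0, 0, 0, 0, 0, -0.12, 1],
  [0, 0, 0, 0, 0, -0.12, 1],
])

```text
t: 2.97
tcp_pos: [0.4783, -0.1659, 0.1825]
eef_rot: [0.002, 0.982, 0.19, 0.004]
force: [1.5, -0.5, -0.8]
width: 0.174
grip_force: 30.1
```

Emit:
send_rows([
  [0, 0, -7, 0.01, -0.022, 0, 1],
  [0, 0, -14, 0.019, -0.045, 0, 1],
  [0, 0, -21, 0.028, -0.067, 0, 1],
  [0, 0, -28, 0.038, -0.089, 0, 1],
  [0, 0, -35, 0.047, -0.111, 0, 1],
  [0, 0, -42, 0.057, -0.133, 0, 1],
  [0, 0, -49, 0.066, -0.156, 0, 1],
  [0, 0, -56, 0.076, -0.178, 0, 1],
  [0, 0, -63, 0.086, -0.2, 0, 1],
  [0, 0, -70, 0.094, -0.222, 0, 1],
])

```text
t: 3.8
tcp_pos: [0.4792, 0.0772, 0.1756]
eef_rot: [-0.0, 0.693, 0.721, -0.0]
force: [0.7, 0.5, -0.2]
width: 0.174
grip_force: 30.1
```

Emit:
send_rows([
  [0, 0, 0, 0, 0, 0, 1],
  [0, 0, 0, 0, 0, 0, 1],
  [0, 0, 0, 0, 0, 0, 1],
])

```text
t: 4.05
tcp_pos: [0.4792, 0.0752, 0.1755]
eef_rot: [-0.0, 0.696, 0.718, -0.0]
force: [0.9, -0.3, -1.3]
width: 0.169
grip_force: 30.1
```

Run:
```python
from h import *
s=observe();print(s["tcp_pos"],s["eef_rot"],s["joints"],s["width"],s["dq"])
d=get_image("wrist");save("w2",d["image"],None,1.5)
```

```text
[0.47923667 0.07521864 0.17553354] [-8.91614174e-05  6.95733015e-01  7.18300397e-01 -3.21703497e-04] [ 0.34408161  0.06874878 -0.60877024  1.89074507  0.04242669  1.19537199
 -0.24725307] 0.16939644560674105 [ 0.01270195 -0.00219512  0.01252114 -0.0003374  -0.00083455  0.00050549
  0.00111673]
```

View pics/w2.png

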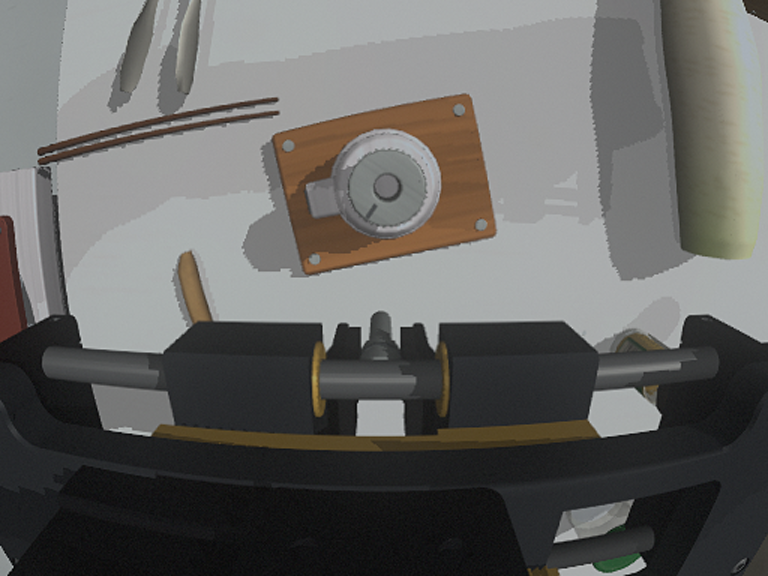

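The collar top is centred on its hole at about (387,186) in the scaled picture, with the bar pointing to (370,212). The spindle's foot is visible at (380,316). I'll compute the collar position and check that the foot is hanging straight.

Run:
```python
from h import *
s=observe();d=get_image("wrist");f=lambda u,z:hit(*wray(np.array(u)/1.5,d,s),z)
q=s["eef_rot"];M=R.from_quat([q[1],q[2],q[3],q[0]]).as_matrix();t=s["tcp_pos"]
h=f((387,186),.095);print("collar",h,M.T@(h-t), "diam",f((428,186),.095)-f((347,186),.095))
print("plate",np.mean([f(u,.014) for u in [(470,94),(497,236),(306,273),(273,134)]],0))
ft=f((380,316),t[2]-.044);print("foot",ft,M.T@(ft-t))
save("w2c",d["image"],(215,195,295,300),6)
```

```text
collar [0.48121835 0.13554061 0.095     ] [0.0607079  0.00385343 0.08053155] diam [0.04364273 0.00151239 0.        ]
plate [0.4820701  0.13498494 0.014     ]
foot [0.47948865 0.07448745 0.13155513] [-0.00027466  0.00020246  0.04399999]
```

View pics/w2c.png

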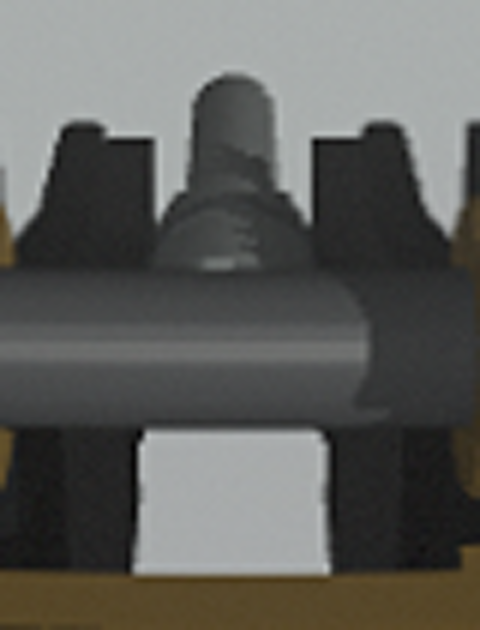

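The spindle hangs straight and on the axis. I'll go over the hole and start into it.

Emit:
send_rows([
  [0, 0, 0, 0.03, 0.002, 0, 1],
  [0, 0, 0, 0.06, 0.003, 0, 1],
  [0, 0, 0, 0.06, 0.003, 0, 1],
  [0, 0, 0, 0.06, 0.003, 0, 1],
  [0, 0, 0, 0.06, 0.003, 0.015, 1],
  [0, 0, 0, 0.06, 0.003, 0.03, 1],
  [0, 0, 0, 0.06, 0.003, 0.04, 1],
  [0, 0, 0, 0.06, 0.003, 0.05, 1],
  [0, 0, 0, 0.06, 0.003, 0.05, 1],
])

```text
t: 4.9
tcp_pos: [0.4795, 0.1345, 0.124]
eef_rot: [-0.001, 0.696, 0.718, -0.001]
force: [-0.8, 0.0, -1.4]
width: 0.173
grip_force: 30.1
```

Emit:
send_rows([
  [0, 0, 0, 0.0005, 0.001, 0.01, 1],
  [0, 0, 0, 0.0005, 0.001, 0.018, 1],
  [0, 0, 0, 0.0005, 0.001, 0.023, 1],
  [0, 0, 0, 0.0005, 0.001, 0.024, 1],
  [0, 0, 0, 0.0005, 0.001, 0.024, 1],
])

```text
t: 5.32
tcp_pos: [0.4811, 0.1365, 0.1015]
eef_rot: [-0.0, 0.695, 0.719, -0.0]
force: [-0.4, 0.1, -0.3]
width: 0.173
grip_force: 30.1
```

Emit:
send_rows([
  [0, 0, 0, 0, 0, 0.001, 1],
  [0, 0, 0, 0, 0, 0.002, 1],
  [0, 0, 0, 0, 0, 0.002, 1],
  [0, 0, 0, 0, 0, 0.002, 0.7],
  [0, 0, 0, 0, 0, 0.002, 0.7],
  [0, 0, 0, 0, 0, 0.002, 0.6],
  [0, 0, 0, 0, 0, 0.002, 0.6],
  [0, 0, 0, 0, 0, 0.002, 0.6],
])

```text
t: 5.98
tcp_pos: [0.4814, 0.1365, 0.1]
eef_rot: [0.0, 0.695, 0.719, 0.0]
force: [-0.3, 0.9, 0.6]
width: 0.375
grip_force: 0.0
```

Emit:
send_rows([
  [0, 0, 0, 0, 0, -0.02, 0.5],
  [0, 0, 0, 0, 0, -0.05, 0.3],
  [0, 0, -7, 0, 0, -0.07, 0.2],
  [0, 0, -14, 0, 0, -0.07, 0.2],
  [0, 0, -21, 0, 0, -0.07, 0.2],
  [0, 0, -28, 0, 0, -0.07, 0.2],
  [0, 0, -35, 0, 0, -0.07, 0.2],
  [0, 0, -42, 0, 0, -0.07, 0.2],
  [0, 0, -49, 0, 0, -0.07, 0.2],
  [0, 0, -56, 0, 0, -0.07, 0.2],
])

```text
t: 6.82
tcp_pos: [0.4813, 0.1364, 0.1699]
eef_rot: [0.0, 0.273, 0.962, 0.0]
force: [0.3, 0.0, -0.2]
width: 0.798
grip_force: 0.0
```

Emit:
send_rows([
  [0, 0, -7, 0, 0, 0, 0.2],
  [0, 0, -14, 0, 0, 0, 0.2],
  [0, 0, -14, 0, 0, 0, 0.2],
  [0, 0, -14, 0, 0, 0, 0.2],
])

```text
t: 7.15
tcp_pos: [0.4813, 0.1364, 0.1699]
eef_rot: [-0.0, 0.159, 0.987, 0.0]
force: [-1.2, -0.0, 0.3]
width: 0.8
grip_force: 0.0
```

Run:
```python
from h import *
s=observe();print(s["tcp_pos"],s["eef_rot"],s["joints"],s["width"],s["ft_torque"])
d=get_image("wrist");im=d["image"]
K=np.array(d["intrinsics"]);save("w3",im,(170,110,340,240),4)
```

```text
[0.48134246 0.13638076 0.16988783] [-2.43156525e-05  1.58996923e-01  9.87279078e-01  1.53909582e-05] [ 0.34850675  0.12621329 -0.7564012   1.86041317  0.09311077  1.19067615
  0.81290258] 0.7998396977045887 [ 0.10485055 -0.14872098 -0.04181622]
```

View pics/w3.png

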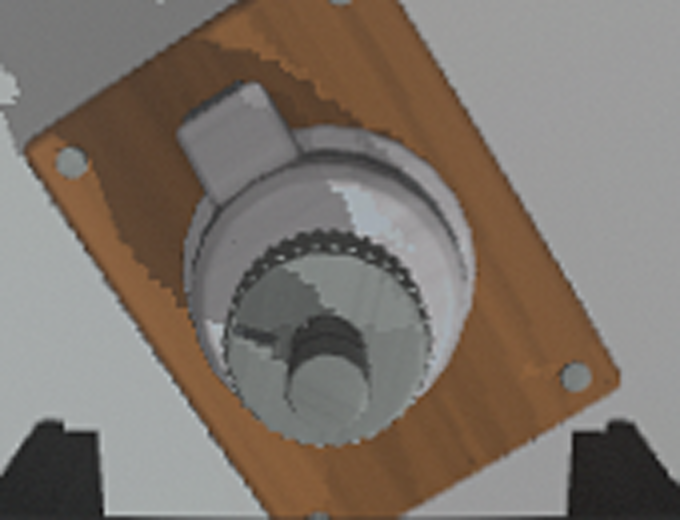

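The spindle is seated in the collar. The head's top is at crop (328,392) and the collar's top face is centred at about (328,350).

Run:
```python
from h import *
s=observe();d=get_image("wrist")
q=s["eef_rot"];M=R.from_quat([q[1],q[2],q[3],q[0]]).as_matrix();t=s["tcp_pos"]
for u,z in [((328,392),.121),((328,350),.095)]:
    h=hit(*wray(np.array(u)/4+[170,110],d,s),z);print(h,M.T@(h-t))
# radii at assumed heights
f=lambda u,z:hit(*wray(np.array(u)/4+[170,110],d,s),z)
print(np.linalg.norm(f((287,392),.121)-f((370,392),.121)),np.linalg.norm(f((226,345),.095)-f((431,345),.095)))
```

```text
[0.48136088 0.13591087 0.121     ] [-0.00016052 -0.00046969  0.0488977 ]
[0.48072548 0.13600392 0.095     ] [ 0.00047122 -0.00058227  0.07489771]
0.015407499120268852 0.04236793532898807
```

The fingers are centred on the collar to under 1 mm. Next I'll descend around it and grip.

Emit:
send_rows([
  [0, 0, 0, 0, 0, 0.03, 0.2],
  [0, 0, 0, 0, 0, 0.06, 0.2],
  [0, 0, 0, 0, 0, 0.09, 0.2],
  [0, 0, 0, 0, 0, 0.104, 0.2],
  [0, 0, 0, 0, 0, 0.104, 0.2],
  [0, 0, 0, 0, 0, 0.104, 1],
  [0, 0, 0, 0, 0, 0.104, 1],
  [0, 0, 0, 0, 0, 0.104, 1],
  [0, 0, 0, 0, 0, 0.104, 1],
  [0, 0, 0, 0, 0, 0.104, 1],
], newtons=35)

```text
t: 8.08
tcp_pos: [0.4817, 0.1353, 0.0667]
eef_rot: [0.0, 0.157, 0.988, -0.001]
force: [-4.7, -13.5, 6.6]
width: 0.503
grip_force: 7.1
```

Emit:
send_rows([
  [0, 0, 0, 0, 0, 0, 1],
  [0, 0, 0, 0, 0, 0, 1],
  [0, 0, 0, 0, 0, 0, 1],
])

```text
t: 8.33
tcp_pos: [0.4816, 0.1347, 0.0667]
eef_rot: [0.0, 0.158, 0.987, -0.001]
force: [-2.7, -6.1, 8.3]
width: 0.488
grip_force: 35.0
```

Emit:
send_rows([
  [0, 0, 5, 0, -0.0005, 0, 1],
  [0, 0, 10, 0, -0.0005, 0.0001, 1],
  [0, 0, 15, 0, -0.0005, 0.0002, 1],
  [0, 0, 20, 0, -0.0005, 0.0003, 1],
  [0, 0, 25, 0, -0.0005, 0.0003, 1],
  [0, 0, 30, 0, -0.0005, 0.0004, 1],
  [0, 0, 35, 0, -0.0005, 0.0005, 1],
  [0, 0, 35, 0, -0.0005, 0.0005, 1],
])

```text
t: 9.0
tcp_pos: [0.4813, 0.1344, 0.0662]
eef_rot: [0.001, 0.45, 0.893, -0.001]
force: [-2.8, -6.1, 6.9]
width: 0.492
grip_force: 35.0
```

```bash
cat > st.py <<'E'
from h import *
s=observe();q=s["eef_rot"];M=R.from_quat([q[1],q[2],q[3],q[0]]).as_matrix()
print("yaw",np.degrees(np.arctan2(M[1,0],M[0,0])),"j7",s["joints"][6],"tau",s["ft_torque"],"F",s["force"],"grip",s["grip_force"],s["width"],s["tcp_pos"])
E
python3 st.py
```

```text
yaw 126.5305897837729 j7 0.13126666383863098 tau [-1.35086324  0.54541977 -0.06583788] F [-2.75451744 -6.11554471  6.86449979] grip 34.98495931184152 0.49226480812888473 [0.4813391  0.13444443 0.06617958]
```

Emit:
send_rows([
  [0, 0, 5, 0, 0, 0, 1],
  [0, 0, 10, 0, 0, 0.0001, 1],
  [0, 0, 15, 0, 0, 0.0002, 1],
  [0, 0, 20, 0, 0, 0.0003, 1],
  [0, 0, 25, 0, 0, 0.0003, 1],
  [0, 0, 30, 0, 0, 0.0004, 1],
  [0, 0, 30, 0, 0, 0.0004, 1],
])

```text
t: 9.58
tcp_pos: [0.4811, 0.1353, 0.0658]
eef_rot: [0.001, 0.665, 0.747, -0.001]
force: [-4.0, -4.6, 6.5]
width: 0.481
grip_force: 36.4
```

```bash
python3 st.py
```

```text
yaw 96.70554433547298 j7 -0.372222587222185 tau [-0.95837756  0.78376718  1.27523786] F [-3.96581664 -4.63756546  6.53949736] grip 36.426506422430975 0.48072746934614485 [0.48107834 0.13526772 0.06584413]
```

The torque rose to 1.3 N m from about 0.1, so the collar is at its stop. I'll hold briefly, then back off 90°.

Emit:
send_rows([
  [0, 0, 1, 0, 0, 0, 1],
  [0, 0, 1, 0, 0, 0, 1],
  [0, 0, 1, 0, 0, 0, 1],
])

```text
t: 9.83
tcp_pos: [0.4811, 0.1352, 0.0658]
eef_rot: [0.001, 0.669, 0.743, -0.001]
force: [-3.8, -4.1, 7.8]
width: 0.481
grip_force: 36.9
```

```bash
python3 st.py; python3 -c "
from h import *
save('stop',get_image('wrist')['image'],(170,110,340,240),4)"
```

```text
yaw 96.04826603352085 j7 -0.3834765174166446 tau [-0.94952731  0.7704383   1.43068672] F [-3.75250527 -4.06864197  7.84815084] grip 36.86869961296907 0.4812524972809907 [0.48108127 0.13524941 0.06582005]
```

View pics/stop.png

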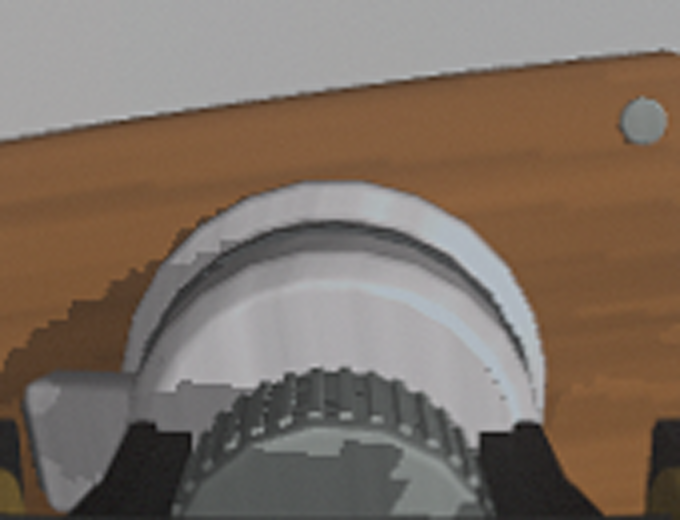

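The stop is solid: torque keeps climbing without slip, with about 6° of wind-up. I'll back off 95° to allow for that.

Emit:
send_rows([
  [0, 0, -5, 0, 0, 0, 1],
  [0, 0, -10, 0, 0, 0, 1],
  [0, 0, -15, 0, 0, -0.0001, 1],
  [0, 0, -20, 0, 0, -0.0002, 1],
  [0, 0, -25, 0, 0, -0.0003, 1],
  [0, 0, -30, 0, 0, -0.0003, 1],
  [0, 0, -35, 0, 0, -0.0004, 1],
  [0, 0, -40, 0, 0, -0.0005, 1],
  [0, 0, -45, 0, 0, -0.0006, 1],
  [0, 0, -50, 0, 0, -0.0006, 1],
])

```text
t: 10.72
tcp_pos: [0.4808, 0.1351, 0.0664]
eef_rot: [-0.0, 0.291, 0.957, -0.001]
force: [-6.4, -4.5, 9.8]
width: 0.479
grip_force: 34.5
```

Emit:
send_rows([
  [0, 0, -5, 0, 0, 0, 1],
  [0, 0, -10, 0, 0, 0, 1],
  [0, 0, -15, 0, 0, -0.0001, 1],
  [0, 0, -20, 0, 0, -0.0002, 1],
  [0, 0, -25, 0, 0, -0.0003, 1],
  [0, 0, -30, 0, 0, -0.0003, 1],
  [0, 0, -35, 0, 0, -0.0004, 1],
  [0, 0, -40, 0, 0, -0.0005, 1],
  [0, 0, -45, 0, 0, -0.0006, 1],
  [0, 0, -45, 0, 0, -0.0006, 1],
])

```text
t: 11.55
tcp_pos: [0.4807, 0.1348, 0.067]
eef_rot: [-0.001, -0.097, 0.995, -0.001]
force: [-6.4, -5.7, 12.1]
width: 0.481
grip_force: 34.7
```

Emit:
send_rows([
  [0, 0, 0, 0, 0, 0, 1],
  [0, 0, 0, 0, 0, 0, 1],
  [0, 0, 0, 0, 0, 0, 1],
])

```text
t: 11.8
tcp_pos: [0.4807, 0.1347, 0.067]
eef_rot: [-0.001, -0.095, 0.995, -0.001]
force: [-6.5, -5.7, 11.3]
width: 0.484
grip_force: 34.7
```

```bash
python3 st.py; python3 -c "
from h import *
a=get_image('wrist')['image'];b=get_image('side')['image']
cv2.imwrite('pics/fin.png',np.hstack([cv2.resize(a[110:240,170:340],(520,398)),cv2.resize(b[200:330,220:310],(276,398))])[...,::-1])"
```

```text
yaw -169.12115359248207 j7 1.2035205337440604 tau [-0.98591205  1.3762944   0.04122465] F [-6.51595961 -5.69604395 11.26463959] grip 34.7368959558662 0.48354010001720704 [0.48067237 0.13474715 0.0669834 ]
```

View pics/fin.png

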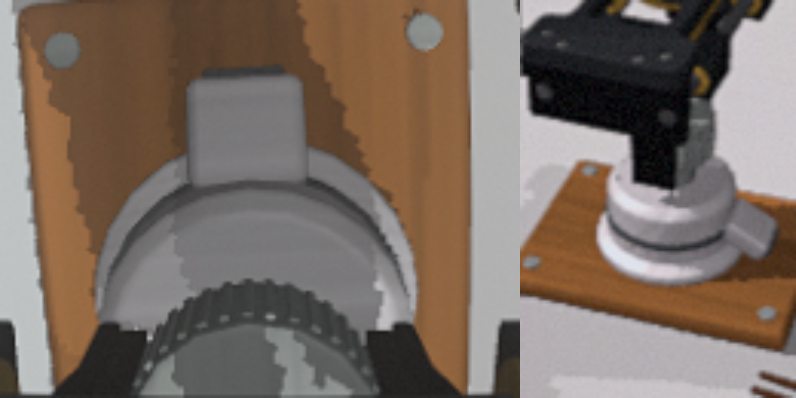

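The fingers still grip the collar at 35 N, turned back 95° (about 89° of collar). Torque during the turn stayed far below the 1.4 N m held without slip, so I'm handing in.

```bash
python3 -c "
from rig import *
print(finish_job())"
```

```text
the job is handed in; nothing more can be done
None
```

I handed the job in with the spindle seated in the mill and the collar screwed to its stop, backed off about a quarter turn (roughly 89°, estimated from tool turn and torque) and still gripped at about 35 N; the jars were not touched, and no verdict was returned.

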